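# Set the drying cabinet's door stay to a wider hole

## Task

The glazed door of the small slide-drying cabinet stands only just ajar, held by the slot of the perforated stay bar that hooks over the brass pin on the cabinet's roof. Set it to the wider drying position: lift the bar off the pin (it has a black knob to hold it by), open the door wider, and drop the bar's red-painted middle hole over the pin so that the bar lies fully down on the pin's collar, then let go. The pin has been clamped somewhere along its slotted bracket, so feel for it with a light touch: never push the bar hard against the pin, and leave the bottles and the slides on the roof where they are.

Things in the scene. Friction and masses are not known exactly. Their poses are not given: they have to be found in the camera images.
- cabinet: White bench drying cabinet, fixed, 180 deep (x) x 280 wide (y) x 165 high with a flat roof; glazed door in front. Origin: centre of its underside; +x to its back, +y to its left seen from the robot. The door's upright hinge axis is at (-98, +128) mm in this frame; the leaf is 16 thick, 256 wide, top edge 171 mm above the desk, and swings out to -x. A tall microscope stands far to its left.
- bracket: Fixed steel plate 26x66x4 mm on the roof, axes as the cabinet's, origin under its middle at (-74,+25,165) mm in the cabinet's frame. Clamped in its slot (along y) stands a brass pin: collar 18 mm wide, flat top at z 19 here; on it the pin, 8 mm wide, bevelled 1 mm, top at z 30. The pin is at x = 0 but anywhere from y -6.5 to +6.5 mm: feel or look for it.
- stay: Stay: steel bar 22 wide, 4 thick, 233 long, 0.16 kg. Origin: its pivot, mid-thickness; x along the bar to the knob end, z up. It turns and tips up (to 0.9 rad) freely at the pivot and falls by its weight; level when down on the collar. From the pivot: slot 26x10.4 mm centred at 99 mm (pin in it at the start), 10.4 mm round holes at 128, 152 (red), 176, knob at 220.
- knob (a point): Where to pinch the stay's black knob: on its axis, 26 mm above the bar's mid-thickness. The knob is round, 18 mm in diameter from 14 to 32 mm above mid-thickness, neck below, top at 37 mm; square to the bar. Axes as the stay's.
- red_hole (a point): Centre of the red-painted middle hole, in the middle of the bar's thickness. Axes as the stay's.
- slot (a point): Centre of the bar's slot, in the middle of its thickness. Axes as the stay's.
- door (a joint): Door angle, rad; 0 at the start, when it is already 0.07 open from shut; grows to 1.33 as it opens; light friction (0.1 N m) holds it. The stay's pivot rides on the door: with the door shut it would be at (+36,-200) mm from the hinge axis along the cabinet's x, y, and turns about that axis with it; always 186 mm above the desk. With the red hole on the pin the joint reads about 0.70 +-0.05.
- amber_bottle: Amber bottle with white cap, 41 mm in diameter, 82 high, on the desk in front of the cabinet's hinge side: clear of the door at the red hole, in its way if swung much wider. Origin: centre of its foot.
- dye_blue: Blue dropper bottle, 24 mm in diameter, 69 high, on the desk by the cabinet's front right corner, outside the door's sweep. Origin: centre of its foot.
- dye_red: Red dropper bottle, 24 mm in diameter, 69 high, beside the blue one. Origin: centre of its foot.
- slide_stack: Banded stack of glass slides, 29 x 78 x 21 mm, lying on the cabinet's roof at the back right. Origin: centre of its underside.

How it is judged (in metres and radians):
On the way:
1. the stay bar is lifted until its slot is clear above the pin's tip (z of slot in the frame of bracket above 0.034 m), for 0.1 s.
At the end, for the whole second after the job is handed in: Red hole over the pin, bar down on the collar: hole centre within 3.5 mm of the bracket's slot line, 8.5 mm of its middle along the slot, 2.5 mm of seated height (21 mm above the bracket's underside); stay at rest, released; bottles and slides within 15 mm of their places (x of red_hole in the frame of bracket between -0.0035 and 0.0035 m and y of red_hole in the frame of bracket between -0.0085 and 0.0085 m and z of red_hole in the frame of bracket between 0.0185 and 0.0235 m and linear speed of stay below 0.01 m/s and angular speed of stay below 0.05 rad/s); the robot touches nothing.
It fails at once if the bar is pressed on the pin or its bracket with more than 25 N (contact force between stay and bracket above 25 N).
It fails at once if a bottle or the slide stack is moved by more than 15 mm (distance of any of amber_bottle, dye_blue, dye_red, slide_stack from where it was at the start of the episode above 0.015 m).
It also fails if it takes over 72 s, if anything falls off the work surface, if the arm or the gripper's body presses on something with over 40 N, if the wrist force passes 120 N, or if a joint passes its speed limit or range.

## Robot

A 6-joint arm with a two-finger parallel gripper is mounted at the origin on a cart in front of the work surface, level with it; the furniture and walls round the work are solid. World frame = base frame: x ahead of the robot, y to its left, z up, the work surface at z = 0. Lengths are in m, angles in degrees, forces in N, time in s.
With the tool pointing down it reaches from about 0.325 to 0.85 m from the base axis. Payload 15.5 kg.
Tool frame: the origin (TCP) lies midway between the tips of the shut fingers; the grasp point (between the pads) lies 19 mm behind it; z points along the fingers, y is the direction in which the jaws open and shut (so a half turn about z gives the same grasp; the last joint's range is limited). The gripper opens to 91 mm and grips with 3 to 60 N. Pads are 32 mm wide; open, the fingers measure 118 mm over their backs; the gripper's body (76 mm by 178 mm) begins 60 mm behind the grasp point.
Start: joints at [71.763, 28.281, 77.091, -0, 74.628, -5.472], TCP at [0.138, 0.61, 0.193] pointing down, gripper open.
Joint ranges: [-166.48, 166.48], [-47.26, 123.95], [12.59, 153.08], [-70.14, 250.14], [6.76, 159.57], [-176.63, 176.63]. Speed limits (degrees/s): [108.29, 108.29, 147.25, 172.46, 172.46, 172.46].

## Interface

Orientations are given as [roll, pitch, yaw] about the fixed x, y, z axes, in that order (R = Rz(yaw) Ry(pitch) Rx(roll)).
In Python, from station import env gives the robot as it stands.
- The arm moves only by the tool servo_tool, never from a script. Its argument "increments" is a list of rows, each a list of 7 numbers: the finger opening in mm, from 0 to 91.2, then the shift along the tool's x, y, z in mm, then the turn, a rotation vector about the tool's x, y, z in degrees. In form: [[grip, tx, ty, tz, rx, ry, rz], ...]. A call has 1 to 10 rows; each row is the pose to reach, as a shift and turn from the pose measured when the call began, along the tool's axes at that moment; what a row does not reach only later rows make up. A row lasts 1/12 s, in which the tool goes at most 41.7 mm and 7.16 degrees, less where a joint would pass 70% of its speed; a pose out of reach is approached as far as the arm can. A call with a gripper value outside its range is refused whole. The fingers move at their own pace and stop on an object; the grip force is fixed at half the most. Time passes only in rows, so rows that repeat a pose let the fingers close. It gives the time, the measured TCP pose, the force and the opening at its end, in the units of the state.
- env.get_state(): the state, without advancing time (a new reading comes with each control period).
- env.capture(name): name is "scene" or "top" or "wrist"; returns a dict with "color" (420x560x3 uint8, red, green, blue), "K" (3x3 intrinsics, pixels), "D" ([k1, k2, p1, p2, k3] as OpenCV has them; the pictures are not rectified), "origin" and "attitude" of the camera in the world; the wrist camera has in their place "T_tool_cam" (4x4, takes a point from camera to tool coordinates, whose origin is the TCP and whose axes are the flange's). Camera axes: x right, y down, z forward; pixel columns grow to the right and rows downward; lengths in m; the calibration is good to about 2 mm. A picture is of the moment at which its call begins: read the wrist's pose just before it. There is no depth.
- env.sign_off(): hands the job in, once; it reports no verdict.
Trained networks look in the newest picture that a camera, given by its name, has taken for a name from the list of things; names that differ only in an ending like _2 or _b are one class to them, and where a whole thing is asked for, a point or a joint stands for the part that bears it (a point fixed in the world has none). Each returns a list of dicts, best first, with "conf" (0 to 1); they miss things now and then, are a little off and sometimes report something else, mostly with a low value. They report only what shows in the picture. A call takes as long as a camera call.
- env.cut_out(query, camera): "pixels" (420x560 bool, what is visible of it) and "location" ([column, row] in pixels, amid what is visible of it).
The state is a dict: "time_s": time; "joint_positions": joint angles; "qd": joint speeds; "tau": joint torques, N m; "position": TCP position; "tool_rot": TCP orientation; "ft_force": force on the tool from outside, world axes, zero at the start; "torque": the same for the moment, N m; "grip_width": opening from 0.0 (shut) to 1.0 (fully open).
Only numpy, scipy, OpenCV 4.12 (cv2) and the standard library are available. Lean on these libraries where they do the work, as an engineer would, in place of code of your own. Each camera call takes 0.05 s, during which the arm holds its last target.

## Working session

There is one attempt and no reset: what is moved stays moved. The work goes in short steps, Python scripts to look and compute and a tool call to move; the robot and the scene stay as the last step left them, time stands still between calls to the robot, and variables do not carry over. Pictures are saved under pics/ and viewed, and the job is handed in when it is done.

Besides the shell and the picture viewer there is one more tool, called as name(argument=value, ...), one argument or row to a line, values as JSON. servo_tool: Moves the arm, as the interface text tells. Its arguments: {"type":"object","properties":{"increments":{"type":"array"}},"required":["increments"]}

```bash
mkdir -p pics; ls
cat > h.py <<'E'
import numpy as np, cv2
from station import env
from scipy.spatial.transform import Rotation as R
def save(c,n): cv2.imwrite(f'pics/{n}.png',c['color'][:,:,::-1])
E
python3 - <<'E'
from h import *
s=env.get_state();print(s)
for n in ['scene','top','wrist']:
    c=env.capture(n);save(c,n+'0');print(n,c['K'],c['D'],c.get('origin'),c.get('attitude'),c.get('T_tool_cam'))
    for q in ['knob','red_hole','slot','bracket','stay','cabinet','dye_blue','dye_red','amber_bottle','slide_stack','door']:
        r=env.cut_out(q,n); print(q,[(round(d['conf'],2),d['location'],int(d['pixels'].sum())) for d in r[:2]])
E
```

```text
pics
{'time_s': 0.0, 'joint_positions': array([ 7.17630482e+01,  2.83148978e+01,  7.71280725e+01,  2.09355339e-04,
        7.46264903e+01, -5.47283383e+00]), 'qd': array([-0.00564614, -0.04013843, -0.04591277, -0.04499313, -0.0527763 ,
        0.02912639]), 'tau': array([-1.26176586e-03, -8.78822994e+01, -3.81879044e+01,  7.05480482e-02,
        5.29711100e-02, -2.17177771e-04]), 'position': array([0.13796647, 0.60916855, 0.19213256]), 'tool_rot': array([-1.79930875e+02, -6.82560261e-03,  1.67235822e+02]), 'ft_force': array([ 0.13174666,  0.26194955, -0.87742223]), 'torque': array([ 0.02322152, -0.01081145,  0.00142817]), 'grip_width': 1.0005487314039954}
scene [[501.75764702   0.         272.23173649]
 [  0.         501.75764702 203.84838349]
 [  0.           0.           1.        ]] [-0.15696608  0.          0.          0.          0.        ] [-0.09817552 -0.64858921  0.55170323] [-116.66333064    0.82636476  -53.91424541] None
knob [(0.98, [232.0, 162.7], 716)]
red_hole [(0.93, [222.7, 166.4], 671), (0.75, [277.0, 209.7], 16363)]
slot [(0.72, [237.9, 178.8], 257), (0.56, [224.3,
[... 877 characters left out ...]
 181.4], 12930)]
dye_blue []
dye_red []
amber_bottle []
slide_stack []
door [(0.62, [262.7, 219.0], 2833)]
wrist [[375.27178038   0.         282.78480082]
 [  0.         375.27178038 211.88347485]
 [  0.           0.           1.        ]] [-0.10185095  0.          0.          0.          0.        ] None None [[ 1.30684512e-03 -9.59009667e-01 -2.83370343e-01  8.08670399e-02]
 [ 9.99999142e-01  1.27769593e-03  2.87684494e-04  3.86148182e-04]
 [ 8.61689238e-05 -2.83370476e-01  9.59010514e-01 -1.91685170e-01]
 [ 0.00000000e+00  0.00000000e+00  0.00000000e+00  1.00000000e+00]]
knob []
red_hole []
slot []
bracket []
stay []
cabinet []
dye_blue []
dye_red []
amber_bottle []
slide_stack []
door []
```

View pics/scene0.png

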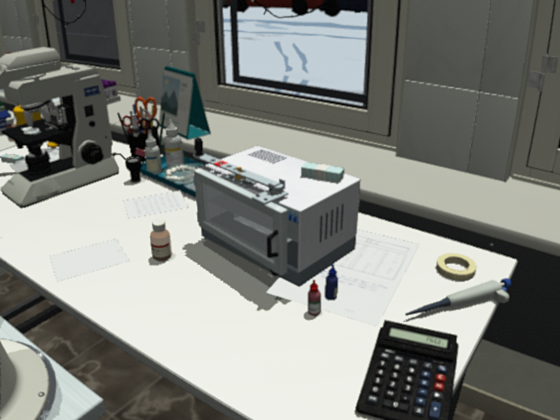

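View pics/top0.png

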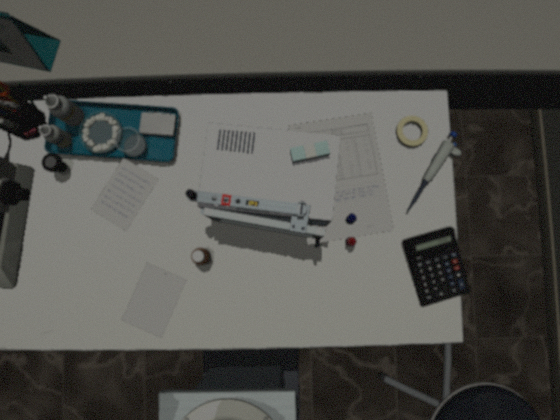

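Run:
```python
import cv2
a=cv2.imread('pics/top0.png')[110:260,170:360];cv2.imwrite('pics/topz.png',cv2.resize(a,None,fx=4,fy=4,interpolation=cv2.INTER_CUBIC))
a=cv2.imread('pics/scene0.png')[120:280,180:370];cv2.imwrite('pics/scz.png',cv2.resize(a,None,fx=4,fy=3.7,interpolation=cv2.INTER_CUBIC))
```

```text
(no output)
```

View pics/topz.png

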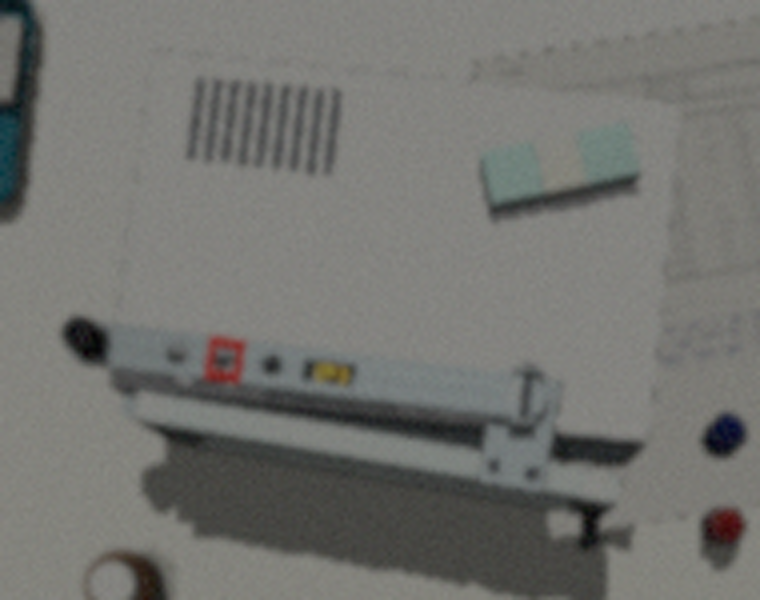

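View pics/scz.png

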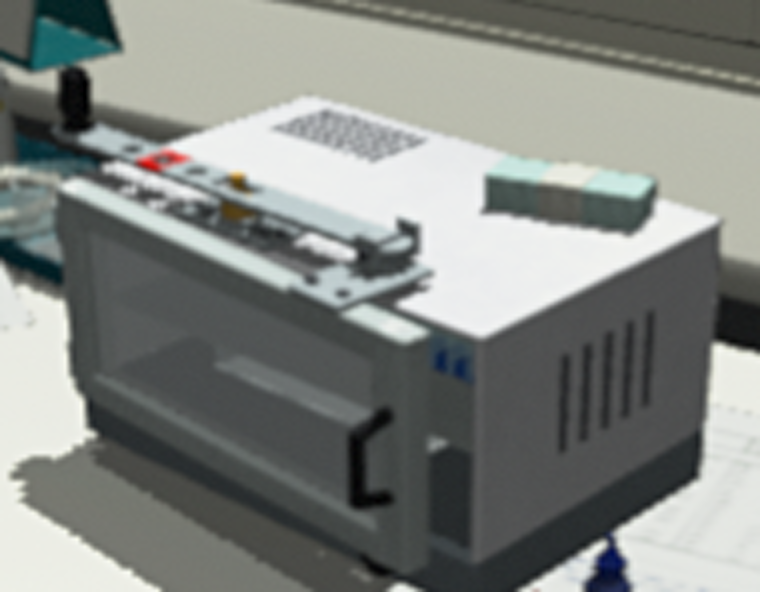

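```bash
cat >> h.py <<'E'
CAM={'scene':(np.array([[501.75764702,0,272.23173649],[0,501.75764702,203.84838349],[0,0,1]]),np.array([-0.15696608,0,0,0,0.]),np.array([-0.09817552,-0.64858921,0.55170323]),np.array([-116.66333064,0.82636476,-53.91424541])),
'top':(np.array([[464.49132239,0,289.53163348],[0,464.49132239,208.26752119],[0,0,1]]),np.array([-0.07446121,0,0,0,0.]),np.array([0.43881875,-0.15160759,1.10820697]),np.array([-1.72935507e+02,-4.04620352e-02,-9.12666426e+01]))}
TTC=np.array([[1.30684512e-03,-9.59009667e-01,-2.83370343e-01,8.08670399e-02],[9.99999142e-01,1.27769593e-03,2.87684494e-04,3.86148182e-04],[8.61689238e-05,-2.83370476e-01,9.59010514e-01,-1.91685170e-01],[0,0,0,1]])
WK=np.array([[375.27178038,0,282.78480082],[0,375.27178038,211.88347485],[0,0,1]]);WD=np.array([-0.10185095,0,0,0,0.])
def cam(n,s=None):
    if n!='wrist':
        K,D,o,a=CAM[n]; return K,D,R.from_euler('xyz',a,degrees=True).as_matrix(),o
    Rt=R.from_euler('xyz',s['tool_rot'],degrees=True).as_matrix()
    return WK,WD,Rt@TTC[:3,:3],s['position']+Rt@TTC[:3,3]
def ray(c,p):
    K,D,Rm,o=c; q=cv2.undistortPoints(np.array([[p]],float),K,D)[0,0]
    d=Rm@np.array([q[0],q[1],1]); return o,d/np.linalg.norm(d)
def atz(c,p,z):
    o,d=ray(c,p); return o+d*(z-o[2])/d[2]
def tri(rays):
    A=np.zeros((3,3));b=np.zeros(3)
    for o,d in rays: P=np.eye(3)-np.outer(d,d);A+=P;b+=P@o
    x=np.linalg.solve(A,b); return x,[np.linalg.norm(np.cross(x-o,d)) for o,d in rays]
def proj(c,X):
    K,D,Rm,o=c; Y=(np.atleast_2d(X)-o)@Rm
    return cv2.projectPoints(Y,np.zeros(3),np.zeros(3),K,D)[0][:,0]
E
python3 - <<'E'
from h import *
from scipy.optimize import least_squares
T=cam('top');S=cam('scene')
tz=lambda u,v:(170+u/4,110+v/4)
sz=lambda u,v:(180+u/4,120+v/3.7)
for n,a,b in [('knob',(80,330),(75,80)),('red',(225,360),(163,158)),('pin',(332,372),(237,177)),('roofBR',(675,100),(720,220)),('roofBL',(155,50),(310,97))]:
    print(n,tri([ray(T,tz(*a)),ray(S,sz(*b))]), atz(T,tz(*a),.19))
obs=[(T,tz(675,100),(90,-140)),(T,tz(155,50),(90,140)),(T,tz(645,440),(-90,-140)),(S,sz(720,220),(90,-140)),(S,sz(310,97),(90,140)),(S,sz(482,338),(-90,-140))]
def X(p,l): c,s=np.cos(p[2]),np.sin(p[2]); return np.array([p[0]+c*l[0]-s*l[1],p[1]+s*l[0]+c*l[1],l[2]])
def f(p): return np.concatenate([proj(c,X(p,(l[0]/1e3,l[1]/1e3,.165)))[0]-np.array(u) for c,u,l in obs])
r=least_squares(f,[.4,-.1,0]);p=r.x;print(p,np.degrees(p[2]),r.fun.round(1))
H=np.array([-.098,.128]);
def piv(q):
    a=-(q+.07); c,s=np.cos(a),np.sin(a); v=np.array([.036,-.2]); return H+np.array([c*v[0]-s*v[1],s*v[0]+c*v[1]])
pv=piv(0);print('piv',pv,X(p,(*pv,.186)),'br',X(p,(-.074,.025,.165)))
E
```

```text
knob (array([0.58495898, 0.03911361, 0.2139568 ]), [np.float64(3.635815696907361e-05), np.float64(3.635815696906813e-05)]) [0.58884817 0.04424994 0.19      ]
red (array([ 0.57264262, -0.02857768,  0.18728733]), [np.float64(0.00036498909791031703), np.float64(0.0003649890979102552)]) [ 0.57200152 -0.02867274  0.19      ]
pin (array([ 0.5646497 , -0.08238198,  0.1916788 ]), [np.float64(0.00017744145432596324), np.float64(0.00017744145432604494)]) [ 0.56476213 -0.08212214  0.19      ]
roofBR (array([ 0.70946085, -0.26200547,  0.15976737]), [np.float64(0.0001651549872030779), np.float64(0.00016515498720315406)]) [ 0.70074096 -0.2583501   0.19      ]
roofBL (array([0.7422424 , 0.01181998, 0.16142532]), [np.float64(0.00018405927472012318), np.float64(0.00018405927472022216)]) [0.73320259 0.00675277 0.19      ]
[ 0.63498987 -0.11436975 -0.12527716] -7.177852399806737 [ 1.6  0.5 -1.1 -0.2  1.3  0.7  0.6 -1.7 -0.6 -1.6 -0.8 -1.3]
piv [-0.07607673 -0.07402814] [ 0.55025955 -0.17831197  0.186     ] br [ 0.56469355 -0.08031939  0.165     ]
```

```bash
cat >> h.py <<'E'
def goto(pos,yaw,pitch=0,s=None):
    """tool shift(mm)/rotvec(deg) to world TCP pos with down tool of yaw, and tilt 'pitch' deg about tool y"""
    s=s or env.get_state()
    Rt=R.from_euler('xyz',s['tool_rot'],degrees=True)
    Rg=R.from_euler('xyz',[180,0,yaw],degrees=True)*R.from_euler('y',pitch,degrees=True)
    d=Rt.inv().apply(np.array(pos)-s['position'])*1000
    rv=np.degrees((Rt.inv()*Rg).as_rotvec())
    return d.round(1),rv.round(2)
def st():
    s=env.get_state(); print('t',round(s['time_s'],2),'p',s['position'].round(4),'rot',s['tool_rot'].round(2),'F',s['ft_force'].round(2),'T',s['torque'].round(2),'g',round(s['grip_width'],3),'j',s['joint_positions'].round(1)); return s
E
python3 - <<'E'
from h import *
print(goto((.35,.2,.29),167)); print(goto((.35,.2,.29),230))
E
```

```text
(array([-297.2, -352.6,  -97.3]), array([-0.  ,  0.  ,  0.23]))
(array([-297.2, -352.6,  -97.3]), array([ -0.  ,  -0.  , -62.77]))
```

servo_tool(
  increments=[
    [91,-20,-25,-40,0,0,-4],
    [91,-50,-60,-80,0,0,-8],
    [91,-80,-95,-97,0,0,-14],
    [91,-110,-130,-97,0,0,-20],
    [91,-140,-166,-97,0,0,-26],
    [91,-170,-202,-97,0,0,-33],
    [91,-200,-238,-97,0,0,-40],
    [91,-235,-280,-97,0,0,-47],
    [91,-265,-316,-97,0,0,-54],
    [91,-297,-352,-97,0,0,-60],
  ],
)

```text
time_s: 2.63
position: [0.2998, 0.2974, 0.2895]
tool_rot: [-180.0, 0.0, -136.7]
ft_force: [0.9, -0.2, 0.6]
grip_width: 1.0
```

Run:
```python
from h import *
st(); print(goto((.583,.036,.285),261))
```

```text
t 2.63 p [0.2998 0.2974 0.2895] rot [-1.7999e+02  4.0000e-02 -1.3674e+02] F [ 0.86 -0.22  0.62] T [ 0.06  0.01 -0.01] g 1.0 j [ 36.7   5.9  94.7  -0.   79.3 -96.6]
(array([ -27.1, -384.4,    4.6]), array([-2.000e-02,  3.000e-02, -3.774e+01]))
```

servo_tool(
  increments=[
    [91,-3,-38,0,0,0,-5],
    [91,-6,-76,0,0,0,-10],
    [91,-9,-115,0,0,0,-15],
    [91,-12,-155,0,0,0,-20],
    [91,-15,-195,2,0,0,-25],
    [91,-18,-235,4,0,0,-30],
    [91,-21,-275,4,0,0,-34],
    [91,-24,-315,4,0,0,-37.7],
    [91,-27,-355,4,0,0,-37.7],
    [91,-27,-384,4,0,0,-37.7],
  ],
)

```text
time_s: 3.47
position: [0.5848, 0.0338, 0.2853]
tool_rot: [-179.9, 0.0, -99.1]
ft_force: [-0.2, -0.2, -0.1]
grip_width: 0.993
```

servo_tool(
  increments=[
    [91,0,-5,0,0,0,0],
    [91,0,-5,0,0,0,0],
    [91,0,-5,0,0,0,0],
  ],
)

```text
time_s: 3.72
position: [0.5893, 0.0332, 0.285]
tool_rot: [-180.0, 0.0, -99.1]
ft_force: [-0.2, -0.1, -0.2]
grip_width: 0.997
```

Run:
```python
from h import *
s=st(); c=env.capture('wrist'); save(c,'w1'); cv2.imwrite('pics/w1z.png',cv2.resize(c['color'][:,:,::-1],(800,600)))
for q in ['knob','red_hole','slot','bracket','stay']:
    r=env.cut_out(q,'wrist'); print(q,[(round(d['conf'],2),d['location'],int(d['pixels'].sum())) for d in r[:2]])
```

```text
t 3.72 p [0.5893 0.0332 0.285 ] rot [-1.7998e+02  2.0000e-02 -9.9100e+01] F [-0.22 -0.15 -0.24] T [0.03 0.13 0.02] g 0.997 j [  -2.6   21.2   74.3    0.    84.5 -173.5]
knob [(0.85, [291.2, 119.8], 5634)]
red_hole [(0.91, [289.7, 115.5], 5836)]
slot [(0.77, [290.3, 116.9], 5789)]
bracket [(0.96, [288.6, 57.1], 829)]
stay [(0.84, [289.7, 116.1], 5715)]
```

View pics/w1z.png

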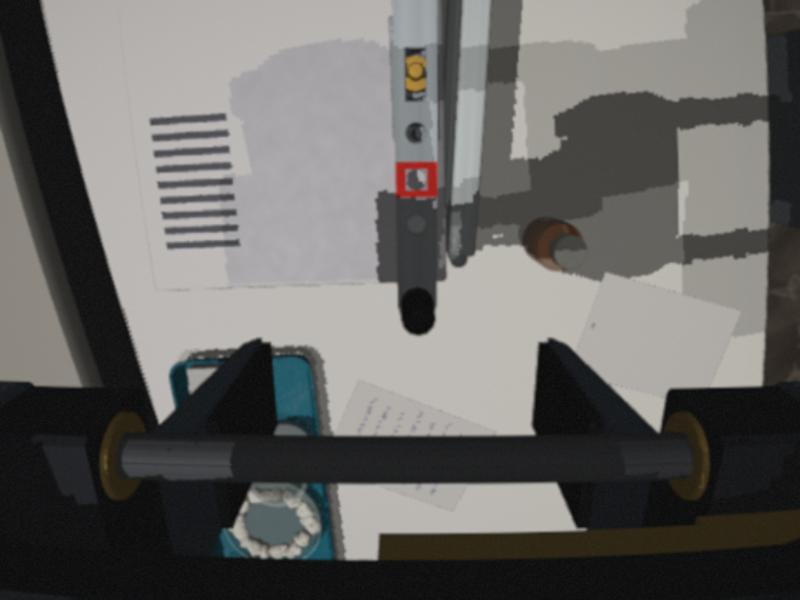

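Run:
```python
from h import *
s=env.get_state();c=cam('wrist',s);k=1.4286
f=lambda u,v,z:atz(c,(u/k,v/k),z)
kn=f(419,318,.223);pin=f(416,71,.195);red=f(417,180,.188);h3=f(416.5,223,.188);h1=f(415.5,132,.188)
print('knob',kn,'pin',pin,'red',red,h3,h1, 'knob-red',np.linalg.norm((kn-red)[:2]),'red-pin',np.linalg.norm((red-pin)[:2]))
print(np.linalg.norm(h3-red),np.linalg.norm(h1-red))
# two-view with scene/top
T=cam('top');S=cam('scene')
tz=lambda u,v:(170+u/4,110+v/4); sz=lambda u,v:(180+u/4,120+v/3.7)
print('pin',tri([ray(c,(416/k,71/k)),ray(S,sz(237,177)),ray(T,tz(332,372))]))
print('red',tri([ray(c,(417/k,180/k)),ray(S,sz(163,158)),ray(T,tz(225,360))]))
print('knobtop',tri([ray(c,(419/k,318/k)),ray(S,sz(75,70)),ray(T,tz(78,328))]))
d=(kn-red)[:2];print('bar yaw',np.degrees(np.arctan2(d[1],d[0])))
a=cv2.imread('pics/w1.png')[20:260,250:330];cv2.imwrite('pics/w1zz.png',cv2.resize(a[:,:],None,fx=2.5*1,fy=2.5,interpolation=cv2.INTER_CUBIC))
```

```text
knob [0.58180421 0.03717119 0.223     ] pin [ 0.56479489 -0.08106229  0.195     ] red [ 0.57227758 -0.02753522  0.188     ] [ 0.57596796 -0.0049471   0.188     ] [ 0.56934714 -0.05204017  0.188     ] knob-red 0.06540394104474333 red-pin 0.05404755802679368
0.022887594677466202 0.024679547653172252
pin (array([ 0.56475545, -0.08200589,  0.19143544]), [np.float64(0.0005090213933590124), np.float64(0.00040903238796038646), np.float64(0.0002914367042950071)])
red (array([ 0.57258411, -0.02815267,  0.18719366]), [np.float64(0.0007388558781157847), np.float64(0.0007169213571361137), np.float64(0.00022297276425230363)])
knobtop (array([0.5835411 , 0.03801985, 0.22061533]), [np.float64(0.0016819118146296115), np.float64(0.0007577520000568303), np.float64(0.0014345944202542637)])
bar yaw 81.62459892405717
```

View pics/w1zz.png

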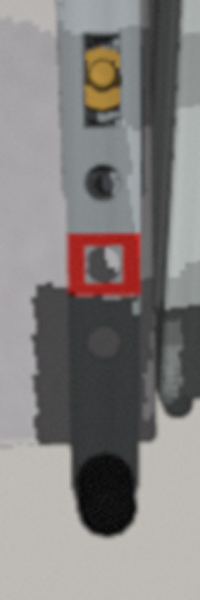

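Run:
```python
from h import *
print(goto((.582,.0385,.195),260.9))
```

```text
(array([-3.6,  8. , 90.7]), array([-0.08,  0.01,  0.08]))
```

servo_tool(
  increments=[
    [60,-3.6,8,0,0,0,0],
    [60,-3.6,8,20,0,0,0],
    [60,-3.6,8,45,0,0,0],
    [60,-3.6,8,65,0,0,0],
    [60,-3.6,8,80,0,0,0],
    [60,-3.6,8,87,0,0,0],
    [60,-3.6,8,90.5,0,0,0],
    [60,-3.6,8,90.5,0,0,0],
    [50,-3.6,8,90.5,0,0,0],
    [40,-3.6,8,90.5,0,0,0],
  ],
)

```text
time_s: 4.85
position: [0.5825, 0.0386, 0.1962]
tool_rot: [-179.8, 0.0, -99.0]
ft_force: [-0.7, 0.9, 0.3]
grip_width: 0.543
```

Run:
```python
from h import *
s=st(); c=env.capture('wrist'); save(c,'w2'); cv2.imwrite('pics/w2z.png',cv2.resize(c['color'][:,:,::-1],(800,600)))
```

```text
t 4.85 p [0.5825 0.0386 0.1962] rot [-1.7983e+02  3.0000e-02 -9.9010e+01] F [-0.7   0.88  0.26] T [0.09 0.14 0.02] g 0.543 j [  -2.1   24.7   83.     0.    72.2 -173.1]
```

View pics/w2z.png

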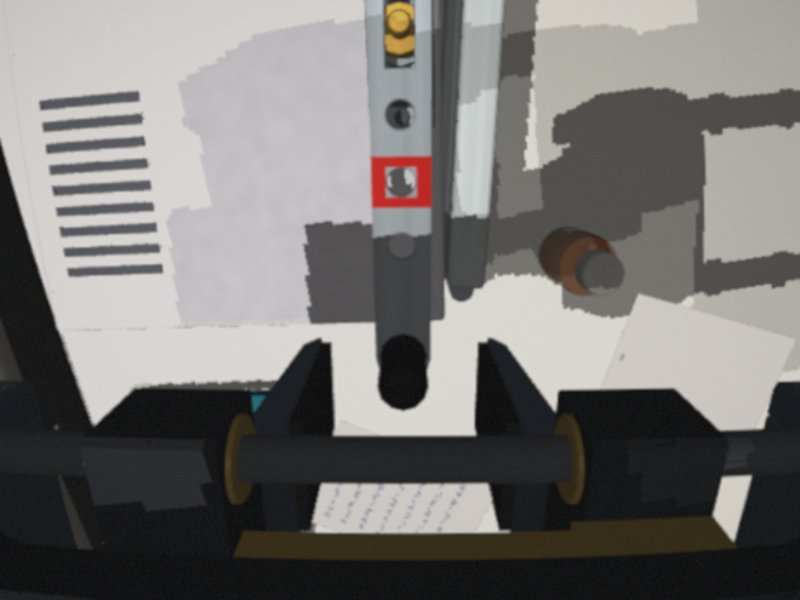

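Run:
```python
from h import *
s=env.get_state();c=cam('wrist',s);k=1.4286
f=lambda u,v,z:atz(c,(u/k,v/k),z).round(4)
print('knob',f(403,387,.223),'pin',f(399,20,.195),'red',f(401,182,.188),f(402,245,.188),f(400,115,.188))
Rt=R.from_euler('xyz',s['tool_rot'],degrees=True)
print(proj(c,np.array([s['position'],s['position']-Rt.apply([0,0,.019]),s['position']-Rt.apply([0,0,.029])]))*k)
```

```text
knob [0.5819 0.0361 0.223 ] pin [ 0.5647 -0.0822  0.195 ] red [ 0.5726 -0.0286  0.188 ] [ 0.5759 -0.0055  0.188 ] [ 0.5692 -0.052   0.188 ]
[[402.7554064  362.86773831]
 [402.63321957 383.8883645 ]
 [402.55926523 396.63493242]]
```

servo_tool(
  increments=[
    [30,-1,0,0,0,0,0],
    [22,-1,0,0,0,0,0],
    [14,-1,0,0,0,0,0],
    [14,-1,0,0,0,0,0],
    [14,-1,0,0,0,0,0],
    [14,-1,0,0,0,0,0],
  ],
)

```text
time_s: 5.4
position: [0.5827, 0.0396, 0.1961]
tool_rot: [-179.8, 0.0, -99.0]
ft_force: [0.8, 0.4, 0.9]
grip_width: 0.161
```

Run:
```python
from h import *
st()
```

```text
t 5.4 p [0.5827 0.0396 0.1961] rot [-1.7983e+02  3.0000e-02 -9.9020e+01] F [0.83 0.37 0.88] T [ 0.05  0.09 -0.  ] g 0.161 j [  -2.    24.7   83.     0.    72.2 -173. ]
```

servo_tool(
  increments=[
    [14,0,0,0,0,0,0],
    [14,0,0,0,0,0,0],
  ],
)

```text
time_s: 5.57
position: [0.5828, 0.0396, 0.1962]
tool_rot: [-179.8, 0.0, -99.0]
ft_force: [-0.8, 0.4, 0.1]
grip_width: 0.157
```

Run:
```python
from h import *
s=st(); c=env.capture('wrist'); save(c,'w3'); cv2.imwrite('pics/w3z.png',cv2.resize(c['color'][:,:,::-1],(800,600)))
```

```text
t 5.57 p [0.5828 0.0396 0.1962] rot [-1.7982e+02  3.0000e-02 -9.9020e+01] F [-0.85  0.43  0.12] T [ 0.13  0.03 -0.03] g 0.157 j [  -2.    24.7   82.9    0.    72.2 -173. ]
```

View pics/w3z.png

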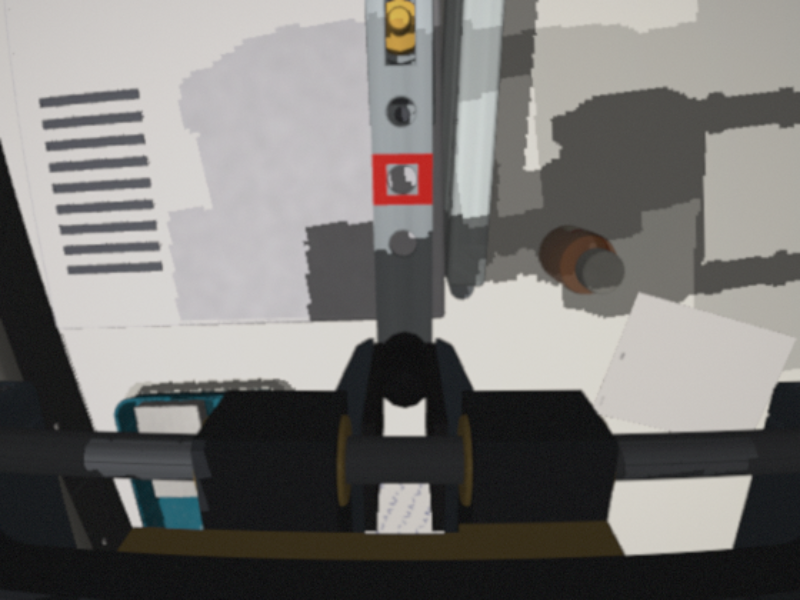

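servo_tool(
  increments=[
    [0,0,0,0,0,0,0],
    [0,0,0,0,0,0,0],
    [0,0,0,0,0,0,0],
  ],
)

```text
time_s: 5.87
position: [0.5827, 0.0396, 0.1961]
tool_rot: [-179.8, 0.0, -99.0]
ft_force: [0.5, 0.3, -0.1]
grip_width: 0.153
```

```bash
cat >> h.py <<'E'
# cabinet-frame planning
CX,CY,CA=0.63499,-0.11437,np.radians(-7.18)
H=np.array([-.098,.128])
def c2w(v): c,s=np.cos(CA),np.sin(CA); return np.array([CX+c*v[0]-s*v[1],CY+s*v[0]+c*v[1]])
def w2c(v): c,s=np.cos(CA),np.sin(CA); d=np.array(v[:2])-[CX,CY]; return np.array([c*d[0]+s*d[1],-s*d[0]+c*d[1]])
def piv(q):
    a=-(q+.07); c,s=np.cos(a),np.sin(a); v=np.array([.036,-.2]); return H+np.array([c*v[0]-s*v[1],s*v[0]+c*v[1]])
def plan(q,tip,pin,L=.220,hk=.026,zp=.186):
    """bar line over pin (cab frame) with door q, tip rad -> world knob pinch point, bar yaw world deg, dist pivot-pin"""
    p=piv(q); d=np.array(pin)-p; n=np.linalg.norm(d); u=d/n
    k=p+u*(L*np.cos(tip)-hk*np.sin(tip)); w=c2w(k)
    return np.array([w[0],w[1],zp+L*np.sin(tip)+hk*np.cos(tip)]),np.degrees(np.arctan2(u[1],u[0])+CA),n
E
python3 - <<'E'
from h import *
from scipy.optimize import brentq
st()
pw=(.5647,-.0818); pin=w2c(pw); print('pin cab',pin, 'exp x -.074')
print(plan(0,0,pin))
q=brentq(lambda q:plan(q,0,pin)[2]-.152,.3,1.2);print(q)
for t,qq in [(0,0),(.1,0),(.22,0)]+[(.22,x) for x in np.linspace(0,q,8)]+[(.1,q),(0,q)]:
    k,y,n=plan(qq,t,pin); print(round(t,2),round(qq,3),k.round(4),round(y+180,1),round(n,4))
E
```

```text
t 5.87 p [0.5827 0.0396 0.1961] rot [-1.7983e+02  3.0000e-02 -9.9020e+01] F [ 0.45  0.27 -0.08] T [0.09 0.09 0.03] g 0.153 j [  -2.    24.7   83.     0.    72.2 -173. ]
pin cab [-0.07380964  0.02352927] exp x -.074
(array([0.58281801, 0.03926806, 0.212     ]), np.float64(81.48876660695306), np.float64(0.09758374975045564))
0.7018725635620483
0 0 [0.5828 0.0393 0.212 ] 261.5 0.0976
0.1 0 [0.5823 0.0356 0.2338] 261.5 0.0976
0.22 0 [0.5812 0.0284 0.2594] 261.5 0.0976
0.22 0.0 [0.5812 0.0284 0.2594] 261.5 0.0976
0.22 0.1 [0.6017 0.0194 0.2594] 249.9 0.1013
0.22 0.201 [0.6171 0.0059 0.2594] 239.1 0.1069
0.22 0.301 [ 0.6267 -0.0099  0.2594] 229.2 0.114
0.22 0.401 [ 0.6309 -0.0259  0.2594] 220.2 0.1224
0.22 0.501 [ 0.6303 -0.0408  0.2594] 212.0 0.1317
0.22 0.602 [ 0.626  -0.0538  0.2594] 204.6 0.1416
0.22 0.702 [ 0.619  -0.0645  0.2594] 197.7 0.152
0.1 0.702 [ 0.626  -0.0622  0.2338] 197.7 0.152
0 0.702 [ 0.6295 -0.0611  0.212 ] 197.7 0.152
```

```bash
cat >> h.py <<'E'
HT=.0102
def tgt(q,tip,pin,off=(0,0,0)):
    k,y,n=plan(q,tip,pin,hk=HT); return k+np.array(off),y+180,-np.degrees(tip)
def rows(lst,pin,grip=0,off=(0,0,0)):
    s=env.get_state(); out=[]
    for q,t in lst:
        p,y,pt=tgt(q,t,pin,off); d,rv=goto(p,y,pt,s); out.append([grip]+[round(float(x),1) for x in d]+[round(float(x),1) for x in rv])
    print(out)
PIN=w2c((.5647,-.0818))
E
python3 - <<'E'
from h import *
rows([(0,t) for t in [.0,.03,.06,.09,.12,.15,.18,.2,.22,.22]],PIN)
E
```

```text
[[0, 0.3, -0.2, -0.1, -0.2, 0.0, -0.5], [0, 0.7, -0.2, -6.6, -0.2, -1.7, -0.5], [0, 1.3, -0.2, -13.2, -0.2, -3.4, -0.5], [0, 2.1, -0.2, -19.8, -0.2, -5.1, -0.5], [0, 3.1, -0.3, -26.3, -0.2, -6.8, -0.5], [0, 4.3, -0.3, -32.8, -0.2, -8.6, -0.5], [0, 5.6, -0.3, -39.3, -0.2, -10.3, -0.5], [0, 6.7, -0.3, -43.6, -0.2, -11.4, -0.5], [0, 7.8, -0.4, -47.8, -0.2, -12.6, -0.5], [0, 7.8, -0.4, -47.8, -0.2, -12.6, -0.5]]
```

servo_tool(
  increments=[
    [30,0,0,0,0,0,0],
    [30,0,0,0,0,0,0],
    [30,0,0,0,0,0,4],
    [30,0,0,0,0,0,9],
    [30,0,0,0,0,0,13],
    [0,0,0,0,0,0,13],
    [0,0,0,0,0,0,13],
    [0,0,0,0,0,0,13],
    [0,0,0,0,0,0,13],
    [0,0,0,0,0,0,13],
  ],
)

```text
time_s: 6.7
position: [0.5827, 0.0395, 0.1962]
tool_rot: [-179.8, 0.1, -111.9]
ft_force: [0.6, 0.0, -0.5]
grip_width: 0.151
```

```bash
cat >> h.py <<'E'
DY=-13.5
def goto(pos,yaw,pitch=0,s=None):
    s=s or env.get_state()
    Rt=R.from_euler('xyz',s['tool_rot'],degrees=True)
    Rg=R.from_euler('xyz',[180,0,yaw],degrees=True)*R.from_euler('y',pitch,degrees=True)*R.from_euler('z',-DY,degrees=True)
    d=Rt.inv().apply(np.array(pos)-s['position'])*1000
    rv=np.degrees((Rt.inv()*Rg).as_rotvec())
    return d.round(1),rv.round(2)
E
python3 - <<'E'
from h import *
st();rows([(0,t) for t in [.0,.03,.06,.09,.12,.15,.18,.2,.22,.22]],PIN)
E
```

```text
t 6.7 p [0.5827 0.0395 0.1962] rot [-1.7984e+02  7.0000e-02 -1.1195e+02] F [ 0.61  0.   -0.54] T [-0.02  0.02  0.05] g 0.151 j [  -2.    24.7   82.9    0.    72.2 -160. ]
[[0, 0.2, -0.2, -0.0, -0.2, 0.1, 0.1], [0, 0.6, -0.3, -6.6, -0.6, -1.6, 0.1], [0, 1.2, -0.5, -13.2, -1.0, -3.3, 0.1], [0, 2.0, -0.7, -19.8, -1.4, -5.0, 0.1], [0, 2.9, -0.9, -26.3, -1.8, -6.6, 0.1], [0, 4.1, -1.2, -32.8, -2.2, -8.3, 0.1], [0, 5.4, -1.5, -39.3, -2.6, -10.0, 0.1], [0, 6.4, -1.8, -43.5, -2.8, -11.1, 0.1], [0, 7.5, -2.1, -47.8, -3.1, -12.2, 0.1], [0, 7.5, -2.1, -47.8, -3.1, -12.2, 0.1]]
```

servo_tool(
  increments=[
    [0,0.2,-0.2,0,0,0,0],
    [0,0.6,-0.3,-6.6,-0.6,-1.6,0],
    [0,1.2,-0.5,-13.2,-1,-3.3,0],
    [0,2,-0.7,-19.8,-1.4,-5,0],
    [0,2.9,-0.9,-26.3,-1.8,-6.6,0],
    [0,4.1,-1.2,-32.8,-2.2,-8.3,0],
    [0,5.4,-1.5,-39.3,-2.6,-10,0],
    [0,6.4,-1.8,-43.5,-2.8,-11.1,0],
    [0,7.5,-2.1,-47.8,-3.1,-12.2,0],
    [0,7.5,-2.1,-47.8,-3.1,-12.2,0],
  ],
)

```text
time_s: 7.53
position: [0.582, 0.0315, 0.2446]
tool_rot: [177.0, 12.4, -112.3]
ft_force: [0.8, 5.4, 0.9]
grip_width: 0.15
```

Run:
```python
from h import *
s=st(); c=env.capture('wrist'); save(c,'w4'); cv2.imwrite('pics/w4z.png',cv2.resize(c['color'][:,:,::-1],(800,600)))
c=env.capture('scene'); a=c['color'][100:280,170:380,::-1];cv2.imwrite('pics/s4z.png',cv2.resize(a,None,fx=3.3,fy=3.3,interpolation=cv2.INTER_CUBIC))
```

```text
t 7.53 p [0.582  0.0315 0.2446] rot [ 177.03   12.36 -112.28] F [0.77 5.36 0.92] T [ 0.95 -0.05  0.  ] g 0.15 j [ -11.    21.7   81.3   13.    77.8 -171.9]
```

View pics/w4z.png

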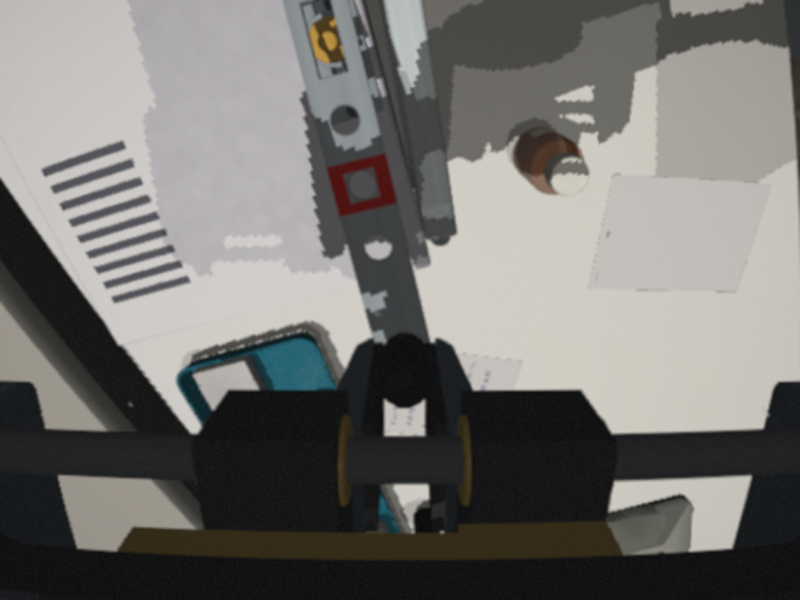

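View pics/s4z.png

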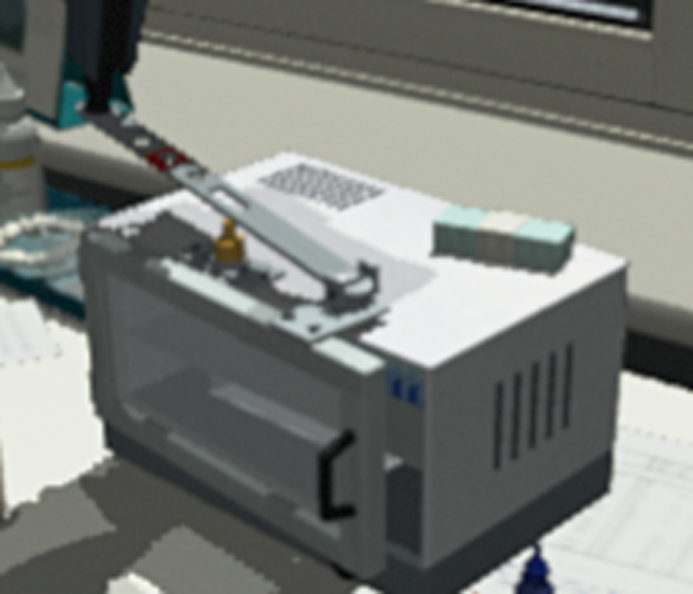

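Run:
```python
from h import *
rows([(q,.22) for q in [.03,.06,.09,.12,.15,.18,.21,.24,.27,.3]],PIN)
```

```text
[[0, -0.6, -7.1, -0.3, 0.8, -0.2, 3.5], [0, -0.5, -14.0, -0.7, 1.5, -0.4, 6.9], [0, 0.1, -20.8, -1.2, 2.2, -0.5, 10.2], [0, 1.3, -27.2, -1.8, 2.9, -0.7, 13.5], [0, 3.1, -33.4, -2.5, 3.6, -0.9, 16.7], [0, 5.3, -39.2, -3.3, 4.3, -1.0, 19.8], [0, 7.9, -44.6, -4.1, 5.0, -1.2, 22.8], [0, 10.9, -49.6, -5.0, 5.6, -1.4, 25.8], [0, 14.2, -54.1, -6.0, 6.2, -1.5, 28.7], [0, 17.7, -58.2, -7.0, 6.8, -1.6, 31.5]]
```

servo_tool(
  increments=[
    [0,-0.6,-7,-0.3,0.8,-0.2,3.5],
    [0,-0.5,-14,-0.7,1.5,-0.4,6.9],
    [0,0.1,-20.8,-1.2,2.2,-0.5,10.2],
    [0,1.3,-27.2,-1.8,2.9,-0.7,13.5],
    [0,3.1,-33.4,-2.5,3.6,-0.9,16.7],
  ],
)

```text
time_s: 8.05
position: [0.6118, 0.0165, 0.2435]
tool_rot: [177.0, 12.2, -129.5]
ft_force: [0.3, 1.2, 0.6]
grip_width: 0.152
```

Run:
```python
from h import *
st();rows([(q,.22) for q in [.19,.23,.27,.31,.35,.39,.43,.46,.5,.5]],PIN)
```

```text
t 8.05 p [0.6118 0.0165 0.2435] rot [ 176.98   12.23 -129.5 ] F [0.34 1.24 0.55] T [ 0.3  -0.05  0.03] g 0.152 j [ -11.6   22.4   80.4   12.7   74.5 -155.5]
[[0, 0.9, -8.2, -1.1, 0.9, -0.2, 4.0], [0, 2.5, -16.0, -1.8, 1.8, -0.4, 8.0], [0, 4.8, -23.2, -2.7, 2.6, -0.6, 11.9], [0, 7.9, -29.7, -3.7, 3.4, -0.8, 15.6], [0, 11.4, -35.6, -4.8, 4.2, -1.0, 19.2], [0, 15.5, -40.7, -6.0, 4.9, -1.2, 22.6], [0, 19.9, -45.2, -7.2, 5.7, -1.4, 25.9], [0, 23.4, -48.0, -8.1, 6.2, -1.5, 28.3], [0, 28.3, -51.3, -9.3, 6.9, -1.7, 31.4], [0, 28.3, -51.3, -9.3, 6.9, -1.7, 31.4]]
```

servo_tool(
  increments=[
    [0,0.9,-8.2,-1.1,0.9,-0.2,4],
    [0,2.5,-16,-1.8,1.8,-0.4,8],
    [0,4.8,-23.2,-2.7,2.6,-0.6,11.9],
    [0,7.9,-29.7,-3.7,3.4,-0.8,15.6],
    [0,11.4,-35.6,-4.8,4.2,-1,19.2],
    [0,15.5,-40.7,-6,4.9,-1.2,22.6],
    [0,19.9,-45.2,-7.2,5.7,-1.4,25.9],
    [0,23.4,-48,-8.1,6.2,-1.5,28.3],
    [0,28.3,-51.3,-9.3,6.9,-1.7,31.4],
    [0,28.3,-51.3,-9.3,6.9,-1.7,31.4],
  ],
)

```text
time_s: 8.88
position: [0.6327, -0.0392, 0.2434]
tool_rot: [177.1, 12.2, -161.8]
ft_force: [-1.1, -0.7, -1.3]
grip_width: 0.155
```

Run:
```python
from h import *
st();rows([(q,.22) for q in [.54,.58,.62,.66,.69,.702,.702,.702]],PIN)
c=env.capture('scene'); a=c['color'][100:280,170:380,::-1];cv2.imwrite('pics/s5z.png',cv2.resize(a,None,fx=3.3,fy=3.3,interpolation=cv2.INTER_CUBIC))
```

```text
t 8.88 p [ 0.6327 -0.0392  0.2434] rot [ 177.09   12.22 -161.82] F [-1.12 -0.67 -1.27] T [-0.14  0.33 -0.03] g 0.155 j [ -14.3   21.6   81.7    9.7   68.2 -125.7]
[[0, 2.2, -4.6, -1.2, 0.6, -0.2, 2.9], [0, 5.4, -9.1, -2.2, 1.2, -0.3, 5.8], [0, 8.9, -13.0, -3.1, 1.8, -0.5, 8.5], [0, 12.7, -16.4, -4.1, 2.4, -0.6, 11.2], [0, 15.7, -18.7, -4.9, 2.8, -0.7, 13.2], [0, 17.0, -19.5, -5.2, 3.0, -0.8, 14.0], [0, 17.0, -19.5, -5.2, 3.0, -0.8, 14.0], [0, 17.0, -19.5, -5.2, 3.0, -0.8, 14.0]]
```

View pics/s5z.png

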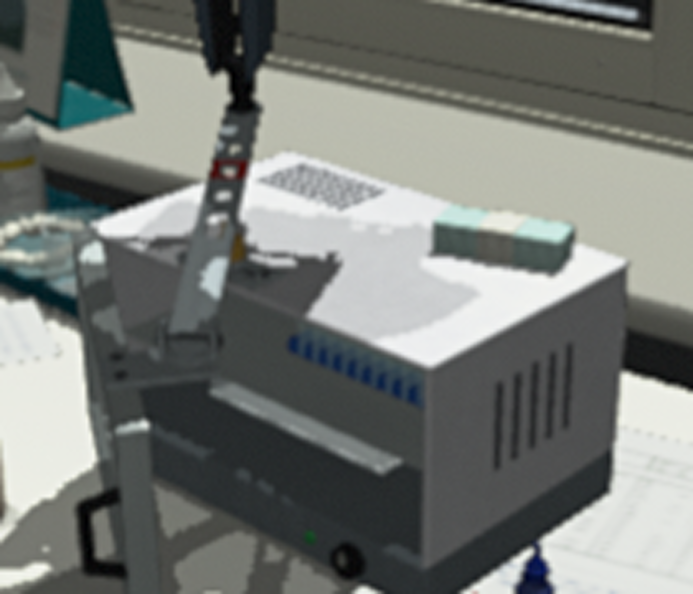

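The door is following the bar as planned and the bar passes over the pin; I'll go on to the target angle.

servo_tool(
  increments=[
    [0,2.2,-4.6,-1.2,0.6,-0.2,2.9],
    [0,5.4,-9.1,-2.2,1.2,-0.3,5.8],
    [0,8.9,-13,-3.1,1.8,-0.5,8.5],
    [0,12.7,-16.4,-4.1,2.4,-0.6,11.2],
    [0,15.7,-18.7,-4.9,2.8,-0.7,13.2],
    [0,17,-19.5,-5.2,3,-0.8,14],
    [0,17,-19.5,-5.2,3,-0.8,14],
    [0,17,-19.5,-5.2,3,-0.8,14],
  ],
)

```text
time_s: 9.6
position: [0.6221, -0.0627, 0.2437]
tool_rot: [177.0, 12.2, -175.8]
ft_force: [-1.0, 0.5, -2.0]
grip_width: 0.156
```

Run:
```python
from h import *
s=st();rows([(.702,.22)],PIN)
c=env.capture('wrist');save(c,'w6'); cv2.imwrite('pics/w6z.png',cv2.resize(c['color'][:,:,::-1],(800,600)))
C=cam('wrist',s); pw=c2w(PIN)
print('pintop pred',proj(C,[(*pw,.195)])*1.4286)
# red hole pred
t=.22;p=piv(.702);u=(PIN-p)/np.linalg.norm(PIN-p)
h=c2w(p+u*.152*np.cos(t)); print('hole pred',proj(C,[(*h,.186+.152*np.sin(t))])*1.4286)
```

```text
t 9.6 p [ 0.6221 -0.0627  0.2437] rot [ 177.03   12.25 -175.85] F [-0.95  0.5  -1.96] T [-0.07  0.36  0.01] g 0.156 j [ -15.4   20.    84.2    7.6   65.4 -112.4]
[[0, -0.2, -0.7, -0.3, 0.0, -0.0, 0.3]]
pintop pred [[362.80363065 178.6866556 ]]
hole pred [[359.07255329 187.08939832]]
```

View pics/w6z.png

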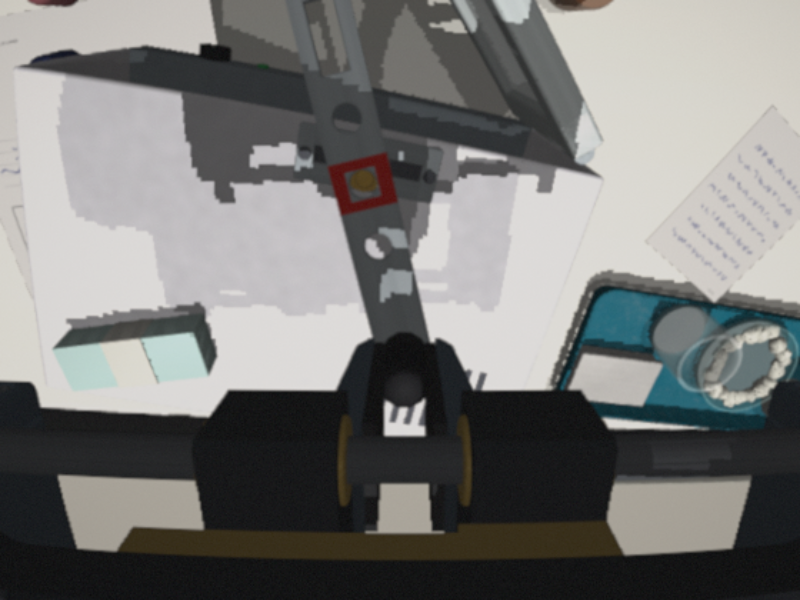

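Run:
```python
from h import *
rows([(.702,t) for t in [.2,.18,.16,.14,.12,.12,.12]],PIN)
a=cv2.imread('pics/w6.png')[85:175,210:310];cv2.imwrite('pics/w6zz.png',cv2.resize(a,None,fx=6,fy=6,interpolation=cv2.INTER_CUBIC))
```

```text
[[0, -0.3, -0.6, 4.1, 0.3, 1.1, 0.3], [0, -0.4, -0.6, 8.5, 0.6, 2.2, 0.3], [0, -0.4, -0.6, 12.9, 0.8, 3.3, 0.3], [0, -0.3, -0.6, 17.3, 1.1, 4.4, 0.3], [0, -0.1, -0.6, 21.7, 1.4, 5.6, 0.3], [0, -0.1, -0.6, 21.7, 1.4, 5.6, 0.3], [0, -0.1, -0.6, 21.7, 1.4, 5.6, 0.3]]
```

View pics/w6zz.png

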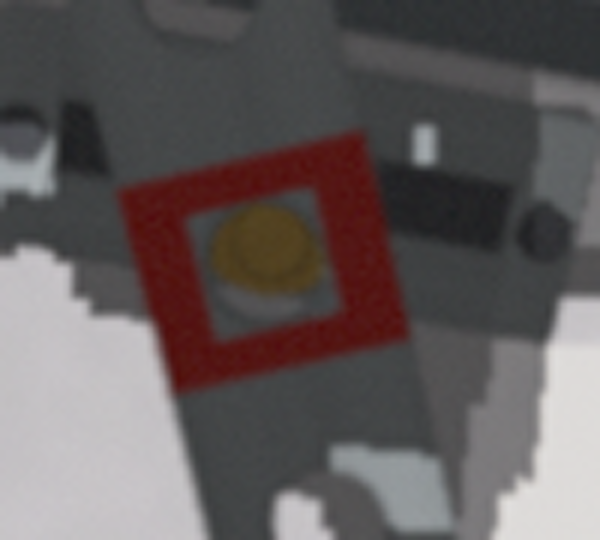

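servo_tool(
  increments=[
    [0,-0.3,-0.6,4,0.3,1.1,0.3],
    [0,-0.4,-0.6,8.5,0.6,2.2,0.3],
    [0,-0.4,-0.6,12.9,0.8,3.3,0.3],
    [0,-0.3,-0.6,17.3,1.1,4.4,0.3],
    [0,-0.1,-0.6,21.7,1.4,5.6,0.3],
    [0,-0.1,-0.6,21.7,1.4,5.6,0.3],
    [0,-0.1,-0.6,21.7,1.4,5.6,0.3],
  ],
)

```text
time_s: 10.23
position: [0.627, -0.0616, 0.2219]
tool_rot: [178.4, 6.6, -175.9]
ft_force: [-0.3, -0.1, -0.7]
grip_width: 0.155
```

```bash
cat > look.py <<'E'
from h import *
import sys
n=sys.argv[1];t=float(sys.argv[2]);q=.702
s=st();rows([(q,t)],PIN)
c=env.capture('wrist');save(c,n); C=cam('wrist',s); pw=c2w(PIN)
pp=proj(C,[(*pw,.195)])[0]
p=piv(q);u=(PIN-p)/np.linalg.norm(PIN-p)
ph=[]
for L in [.128,.152,.176]:
    h=c2w(p+u*L*np.cos(t)); ph.append(proj(C,[(*h,.186+L*np.sin(t)+.002)])[0])
x0,y0=int(pp[0])-50,int(pp[1])-45
a=c['color'][y0:y0+90,x0:x0+100,::-1];a=cv2.resize(a,None,fx=7,fy=6.6 and 7,interpolation=cv2.INTER_CUBIC)[:600]
a=np.clip(a.astype(float)*1.6,0,255).astype(np.uint8)
z=lambda P:tuple(int(round((v-o+.5)*7)) for v,o in zip(P,(x0,y0)))
cv2.drawMarker(a,z(pp),(255,255,0),0,12,1)
for P in ph: cv2.drawMarker(a,z(P),(0,255,0),1,12,1)
cv2.imwrite(f'pics/{n}zz.png',a); print('x0y0',x0,y0,'pin',z(pp),'holes',[z(P) for P in ph])
E
python3 look.py w7 .12
```

```text
t 10.23 p [ 0.627  -0.0616  0.2219] rot [ 178.4     6.59 -175.91] F [-0.3  -0.11 -0.73] T [ 0.04  0.16 -0.03] g 0.155 j [ -13.1   24.    80.2    3.7   70.  -108.4]
[[0, 0.1, -0.3, -0.6, -0.0, -0.1, -0.0]]
x0y0 202 84 pin (359, 320) holes [(266, 11), (348, 334), (427, 641)]
```

View pics/w7zz.png

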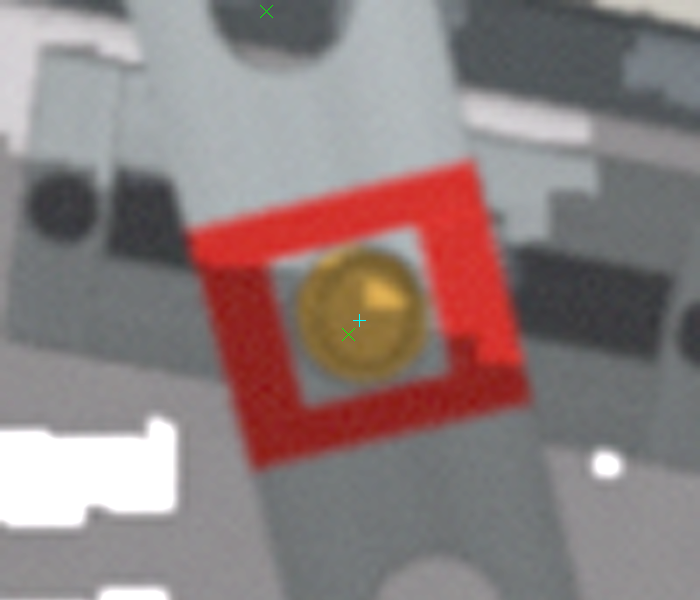

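Run:
```python
from h import *
o=(.0011,-.0011,0)
rows([(.702,.12)]*2+[(.702,.105)]+[(.702,.092)]*3,PIN,off=o)
```

```text
[[0, -0.9, -1.4, -0.1, -0.0, -0.1, -0.0], [0, -0.9, -1.4, -0.1, -0.0, -0.1, -0.0], [0, -1.1, -1.4, 3.2, 0.2, 0.8, -0.0], [0, -1.1, -1.4, 6.0, 0.3, 1.5, -0.0], [0, -1.1, -1.4, 6.0, 0.3, 1.5, -0.0], [0, -1.1, -1.4, 6.0, 0.3, 1.5, -0.0]]
```

servo_tool(
  increments=[
    [0,-0.9,-1.4,-0.1,0,0,0],
    [0,-0.9,-1.4,-0.1,0,0,0],
    [0,-1.1,-1.4,3,0.2,0.8,0],
    [0,-1.1,-1.4,6,0.3,1.5,0],
    [0,-1.1,-1.4,6,0.3,1.5,0],
    [0,-1.1,-1.4,6,0.3,1.5,0],
    [0,-1.1,-1.4,6,0.3,1.5,0],
  ],
)

```text
time_s: 10.87
position: [0.6289, -0.0628, 0.2163]
tool_rot: [178.7, 5.1, -175.9]
ft_force: [0.3, -0.4, -0.7]
grip_width: 0.155
```

```bash
python3 look.py w8 .092
```

```text
t 10.87 p [ 0.6289 -0.0628  0.2163] rot [ 178.71    5.14 -175.87] F [ 0.25 -0.35 -0.7 ] T [ 0.05  0.04 -0.05] g 0.155 j [ -12.7   25.2   79.     2.9   71.3 -107.7]
[[0, 1.1, 1.2, -0.1, 0.1, 0.0, -0.0]]
x0y0 205 83 pin (354, 320) holes [(265, 4), (347, 326), (425, 634)]
```

View pics/w8zz.png

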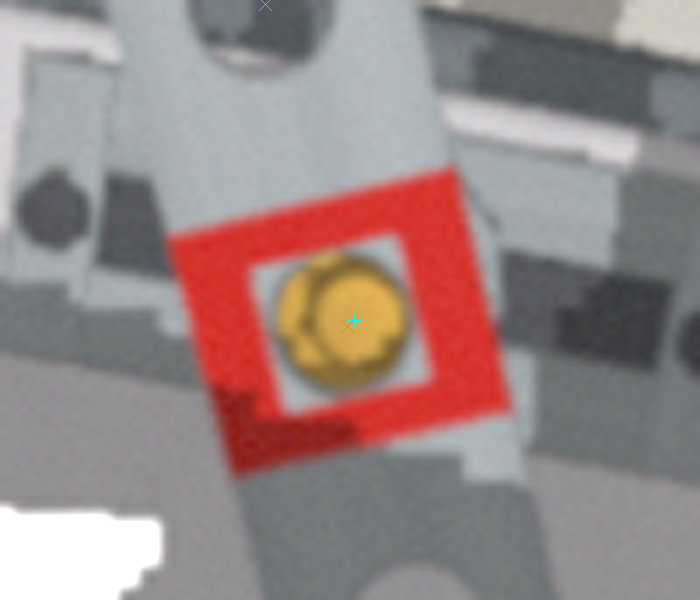

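Run:
```python
from h import *
o=(.0008,-.00015,0)
rows([(.702,.092)]*2+[(.702,.08)]*4,PIN,off=o)
```

```text
[[0, 0.3, 1.0, 0.0, 0.1, 0.0, -0.0], [0, 0.3, 1.0, 0.0, 0.1, 0.0, -0.0], [0, 0.2, 1.0, 2.7, 0.2, 0.7, -0.0], [0, 0.2, 1.0, 2.7, 0.2, 0.7, -0.0], [0, 0.2, 1.0, 2.7, 0.2, 0.7, -0.0], [0, 0.2, 1.0, 2.7, 0.2, 0.7, -0.0]]
```

servo_tool(
  increments=[
    [0,0.3,1,0,0,0,0],
    [0,0.3,1,0,0,0,0],
    [0,0.2,1,1.5,0.1,0.4,0],
    [0,0.2,1,2.7,0.2,0.7,0],
    [0,0.2,1,2.7,0.2,0.7,0],
    [0,0.2,1,2.7,0.2,0.7,0],
  ],
)

```text
time_s: 11.42
position: [0.6289, -0.0617, 0.2136]
tool_rot: [178.9, 4.4, -175.9]
ft_force: [0.7, -0.1, -1.0]
grip_width: 0.152
```

```bash
python3 look.py w9 .08
```

```text
t 11.42 p [ 0.6289 -0.0617  0.2136] rot [ 178.91    4.43 -175.86] F [ 0.68 -0.12 -1.01] T [ 0.06 -0.05  0.01] g 0.152 j [ -12.4   25.6   78.6    2.4   71.9 -107.2]
[[0, 0.8, 0.2, -0.3, 0.0, -0.0, -0.0]]
x0y0 202 84 pin (360, 319) holes [(272, 0), (354, 323), (433, 630)]
```

View pics/w9zz.png

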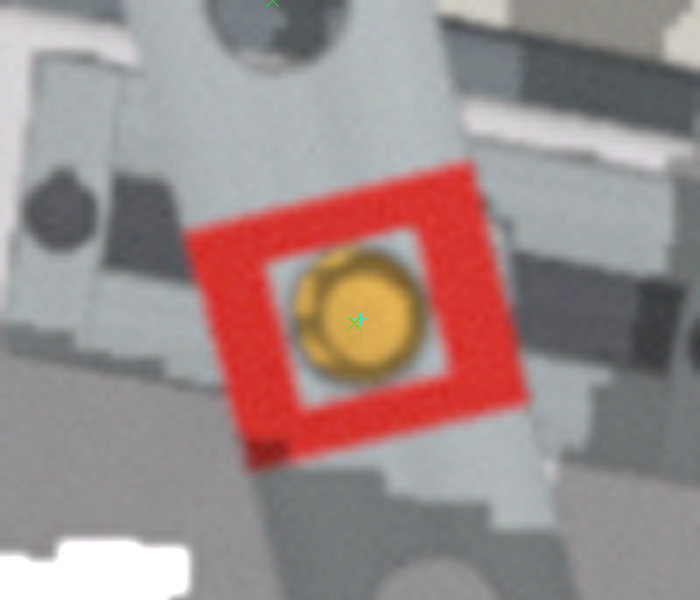

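Run:
```python
from h import *
o=(.0007,-.0002,0)
rows([(.702,t) for t in [.074,.068,.062,.056,.05,.05]],PIN,off=o)
```

```text
[[0, 0.1, -0.1, 1.2, 0.1, 0.3, -0.0], [0, 0.0, -0.1, 2.5, 0.2, 0.7, -0.0], [0, -0.0, -0.1, 3.9, 0.3, 1.0, -0.0], [0, -0.0, -0.0, 5.2, 0.3, 1.3, -0.0], [0, -0.1, -0.0, 6.5, 0.4, 1.7, -0.0], [0, -0.1, -0.0, 6.5, 0.4, 1.7, -0.0]]
```

servo_tool(
  increments=[
    [0,0,0,1,0.1,0.3,0],
    [0,0,0,2,0.1,0.5,0],
    [0,0,0,3,0.2,0.8,0],
    [0,0,0,3,0.2,0.8,0],
  ],
)

```text
time_s: 11.8
position: [0.6291, -0.0616, 0.2104]
tool_rot: [179.1, 3.6, -175.8]
ft_force: [0.2, 0.5, -1.2]
grip_width: 0.152
```

servo_tool(
  increments=[
    [0,0,0,1,0.1,0.3,0],
    [0,0,0,2,0.1,0.5,0],
    [0,0,0,2,0.1,0.5,0],
  ],
)

```text
time_s: 12.05
position: [0.6293, -0.0615, 0.2081]
tool_rot: [179.2, 3.1, -175.8]
ft_force: [1.1, 0.7, -0.9]
grip_width: 0.155
```

```bash
python3 look.py w10 .057
```

```text
t 12.05 p [ 0.6293 -0.0615  0.2081] rot [ 179.21    3.07 -175.83] F [ 1.07  0.73 -0.92] T [ 0.06 -0.13 -0.03] g 0.155 j [ -11.9   26.6   77.7    1.7   73.  -106.6]
[[0, 0.7, 0.1, -0.6, 0.0, -0.1, -0.0]]
x0y0 202 84 pin (356, 325) holes [(271, 1), (353, 324), (432, 631)]
```

View pics/w10zz.png

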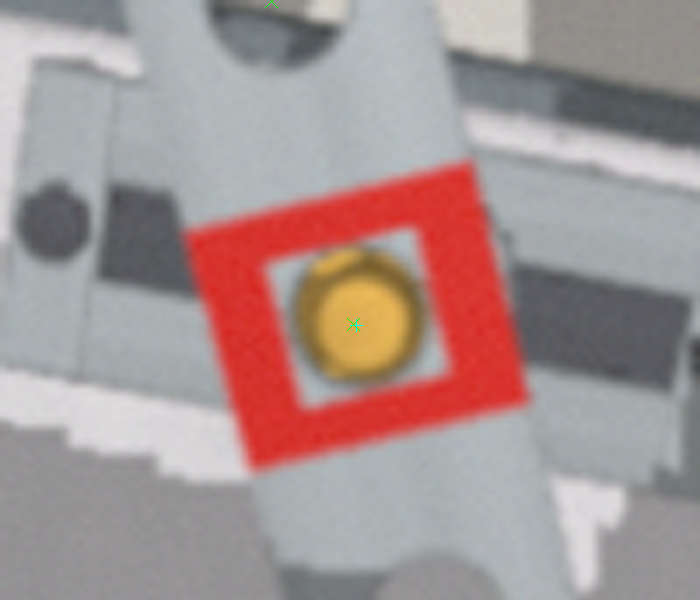

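Run:
```python
from h import *
o=(.0009,-.0001,0)
rows([(.702,t) for t in [.045,.035,.025,.015,.008,.0]],PIN,off=o)
```

```text
[[0, -0.3, 0.0, 2.1, 0.2, 0.6, -0.0], [0, -0.4, 0.0, 4.3, 0.3, 1.1, -0.0], [0, -0.4, 0.0, 6.5, 0.5, 1.7, -0.0], [0, -0.4, 0.0, 8.8, 0.6, 2.2, -0.0], [0, -0.4, 0.0, 10.3, 0.7, 2.6, -0.0], [0, -0.4, 0.0, 12.1, 0.8, 3.1, -0.0]]
```

servo_tool(
  increments=[
    [0,-0.1,0,1,0.1,0.3,0],
    [0,-0.2,0,2,0.2,0.6,0],
    [0,-0.3,0,3,0.2,0.8,0],
    [0,-0.3,0,4,0.3,1.1,0],
    [0,-0.3,0,4,0.3,1.1,0],
  ],
)

```text
time_s: 12.52
position: [0.6297, -0.0613, 0.2038]
tool_rot: [179.5, 1.9, -175.8]
ft_force: [-0.2, -0.8, 0.4]
grip_width: 0.151
```

servo_tool(
  increments=[
    [0,0,0,1,0.1,0.3,0],
    [0,0,0,2,0.1,0.5,0],
    [0,0,0,3,0.2,0.8,0],
    [0,0,0,3,0.2,0.8,0],
  ],
)

```text
time_s: 12.85
position: [0.6299, -0.0613, 0.2006]
tool_rot: [179.7, 1.1, -175.8]
ft_force: [0.4, -0.1, -1.2]
grip_width: 0.155
```

```bash
python3 look.py w11 .02
```

```text
t 12.85 p [ 0.6299 -0.0613  0.2006] rot [ 179.72    1.09 -175.8 ] F [ 0.4  -0.11 -1.16] T [ 0.    0.02 -0.03] g 0.155 j [ -11.3   28.    76.3    0.6   74.7 -105.6]
[[0, 0.7, 0.1, -0.0, 0.0, -0.0, 0.0]]
x0y0 201 85 pin (357, 321) holes [(278, -6), (361, 316), (439, 623)]
```

View pics/w11zz.png

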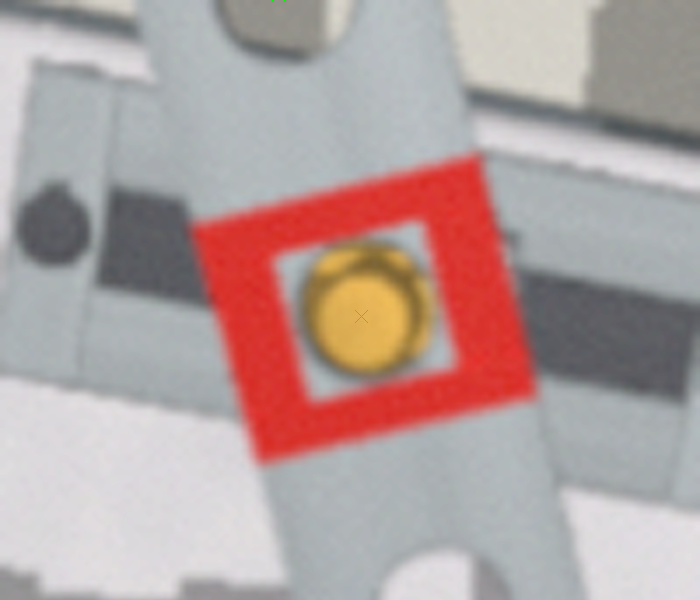

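servo_tool(
  increments=[
    [0,0,0,1,0.1,0.3,0],
    [0,0,0,2,0.1,0.6,0],
    [0,0,0,2.7,0.2,0.7,0],
    [0,0,0,2.7,0.2,0.7,0],
  ],
)

```text
time_s: 13.23
position: [0.63, -0.0612, 0.1978]
tool_rot: [179.9, 0.4, -175.8]
ft_force: [-0.1, 1.0, -0.5]
grip_width: 0.153
```

servo_tool(
  increments=[
    [0,0,0,0.5,0,0.1,0],
    [0,0,0,1,0.1,0.3,0],
    [0,0,0,1,0.1,0.3,0],
  ],
)

```text
time_s: 13.48
position: [0.6301, -0.0611, 0.1967]
tool_rot: [-180.0, 0.1, -175.8]
ft_force: [-0.3, 0.0, 0.4]
grip_width: 0.152
```

Within half a millimetre of the seated height; I'll open the fingers here so the bar drops the rest, then rise.

servo_tool(
  increments=[
    [4,0,0,0.3,0,0,0],
    [17,0,0,0.3,0,0,0],
    [24,0,0,0.3,0,0,0],
    [36,0,0,0.3,0,0,0],
    [44,0,0,0.3,0,0,0],
    [44,0,0,0,0,0,0],
  ],
)

```text
time_s: 13.98
position: [0.63, -0.0612, 0.1967]
tool_rot: [-180.0, 0.1, -175.8]
ft_force: [-0.2, -0.2, 0.5]
grip_width: 0.449
```

```bash
python3 look.py w12 0; python3 -c "
import cv2;a=cv2.imread('pics/w12.png');cv2.imwrite('pics/w12f.png',cv2.resize(a,(800,600)))"
```

```text
t 13.98 p [ 0.63   -0.0612  0.1967] rot [-1.7997e+02  7.0000e-02 -1.7579e+02] F [-0.2  -0.16  0.46] T [ 0.03 -0.01  0.02] g 0.449 j [ -10.9   28.7   75.7   -0.    75.6 -105.2]
[[0, 0.5, 0.1, 0.5, -0.0, 0.1, 0.0]]
x0y0 200 85 pin (360, 324) holes [(286, -5), (368, 317), (446, 623)]
```

View pics/w12f.png

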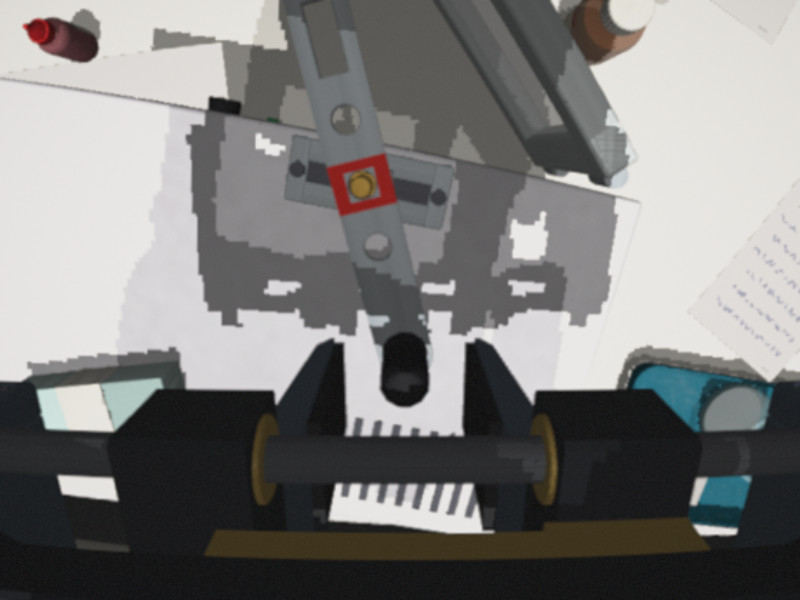

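servo_tool(
  increments=[
    [44,0,0,-8,0,0,0],
    [44,0,0,-20,0,0,0],
    [44,0,0,-45,0,0,0],
    [44,0,0,-75,0,0,0],
    [44,0,0,-100,0,0,0],
    [44,0,0,-110,0,0,0],
    [44,0,0,-110,0,0,0],
    [44,0,0,-110,0,0,0],
  ],
)

```text
time_s: 14.7
position: [0.6299, -0.0611, 0.3068]
tool_rot: [-180.0, 0.1, -175.8]
ft_force: [-0.2, -0.0, -1.6]
grip_width: 0.484
```

Run:
```python
from h import *
s=st(); c=env.capture('wrist'); save(c,'w13'); cv2.imwrite('pics/w13f.png',cv2.resize(c['color'][:,:,::-1],(800,600)))
c=env.capture('scene'); save(c,'s13');a=c['color'][100:300,140:380,::-1];cv2.imwrite('pics/s13z.png',cv2.resize(a,None,fx=3,fy=3,interpolation=cv2.INTER_CUBIC))
```

```text
t 14.7 p [ 0.6299 -0.0611  0.3068] rot [-1.7997e+02  1.0000e-01 -1.7579e+02] F [-0.25 -0.02 -1.58] T [ 0.03 -0.01  0.05] g 0.484 j [ -10.9   24.3   66.    -0.    89.6 -105.2]
```

View pics/w13f.png

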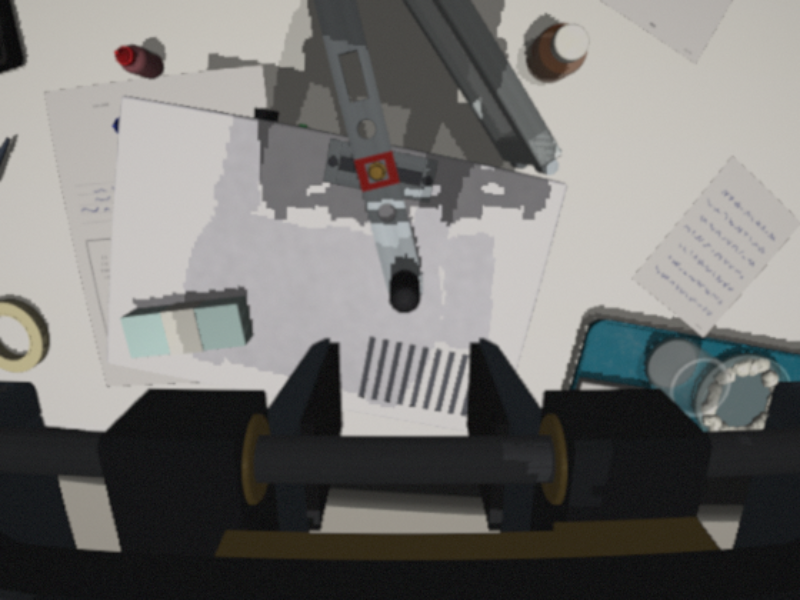

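View pics/s13z.png

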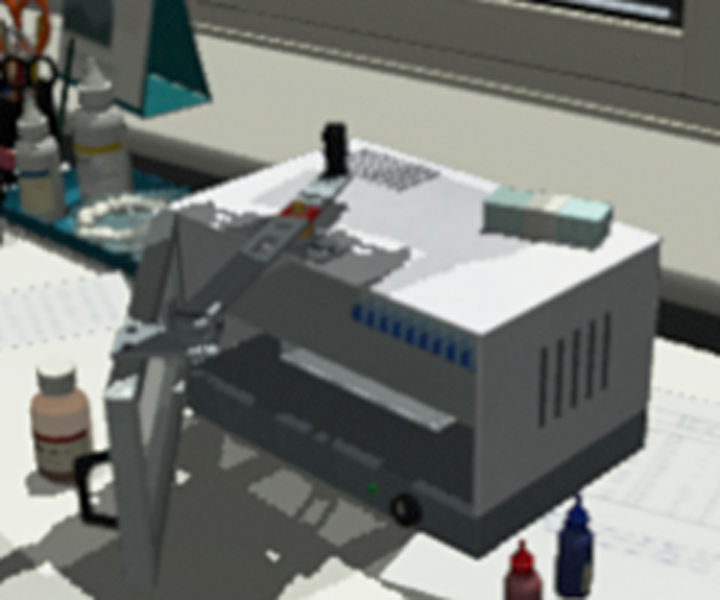

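Run:
```python
from h import *
a=cv2.imread('pics/s13.png')[150:200,215:270];cv2.imwrite('pics/s13r.png',cv2.resize(a,None,fx=11,fy=11,interpolation=cv2.INTER_CUBIC))
a=cv2.imread('pics/w13.png')[90:150,230:300];cv2.imwrite('pics/w13r.png',cv2.resize(a,None,fx=9,fy=9,interpolation=cv2.INTER_CUBIC))
s=env.get_state();C=cam('wrist',s);S=cam('scene')
z=.188;p=piv(.702);u=(PIN-p)/np.linalg.norm(PIN-p)
for L in [.152]:
    h=c2w(PIN);print('pred red pixel in scene crop',(proj(S,[(*h,z)])[0]-[215,150]+.5)*11,'if raised 5mm',(proj(S,[(*h,z+.005)])[0]-[215,150]+.5)*11)
print(tri([ray(C,(377.5/1.4286,171.5/1.4286)),ray(S,(240,171))]))
```

```text
pred red pixel in scene crop [269.68645715 220.89758224] if raised 5mm [268.43151828 193.80344331]
(array([ 0.56495688, -0.08176519,  0.18481419]), [np.float64(0.0015853902248743272), np.float64(0.0015853902248741775)])
```

View pics/s13r.png

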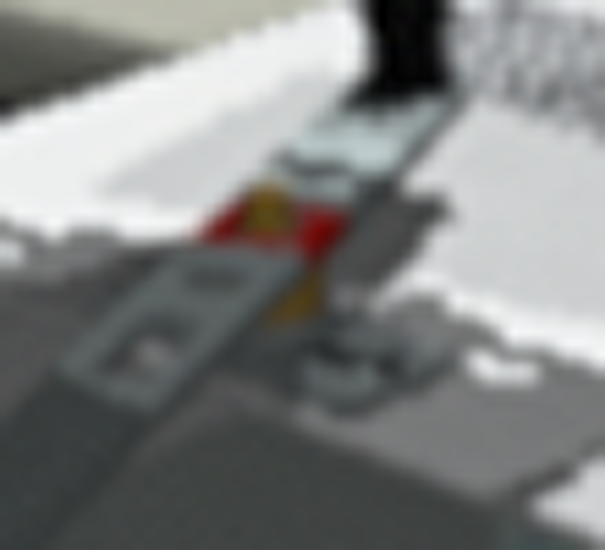

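View pics/w13r.png

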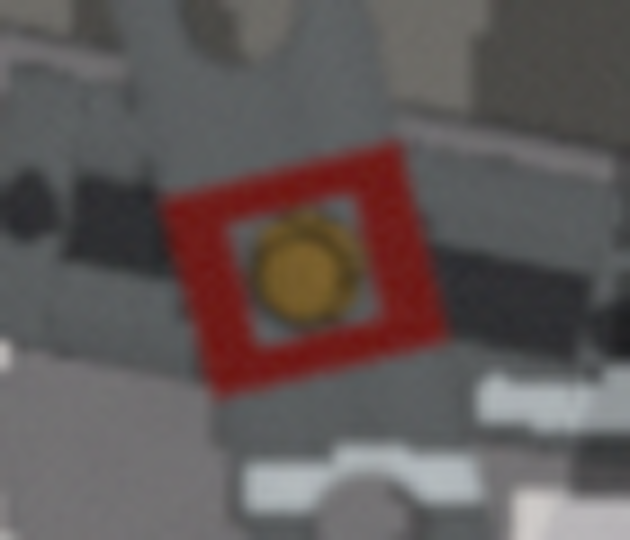

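Run:
```python
from h import *
env.capture('scene')
for q in ['amber_bottle','dye_red','dye_blue','slide_stack']:
    r=env.cut_out(q,'scene'); print(q,[(round(d['conf'],2),d['location']) for d in r[:1]])
st(); print(env.sign_off())
```

```text
amber_bottle [(0.7, [161.8, 241.1])]
dye_red [(0.72, [312.3, 298.5])]
dye_blue [(0.75, [330.8, 284.8])]
slide_stack [(0.75, [320.5, 172.0])]
t 15.05 p [ 0.6297 -0.0611  0.306 ] rot [-1.7999e+02  1.0000e-02 -1.7579e+02] F [0.16 0.46 0.38] T [ 0.02 -0.   -0.02] g 0.482 j [ -10.9   24.4   66.    -0.    89.6 -105.2]
the job is handed in; nothing more can be done
None
```

The door is now at the wider drying position, with the bar's red hole over the pin and the bar lying on the collar. I let go, raised the gripper 110 mm clear and handed the job in at about 15 s.

**What I did:**
- I gripped the knob, then gripped it again 13° round because the last joint was close to its limit.
- I tipped the bar up about 0.22 rad, which puts the slot well above the pin by calculation, and swung the door to about 0.70 rad by moving the knob.
- I lined the red hole up with the pin in the wrist camera and lowered the bar in small steps.

**What the last checks showed:**
- **Forces:** the readings during lowering were about 1 N, which is noise level. The largest in the whole job was 5.4 N, while lifting the bar.
- **Fit:** the wrist picture shows the pin inside the red hole. The scene picture shows the pin standing up through the bar, with the collar right beneath it.
- **Height:** in the scene picture the red hole is within half a pixel of where a seated bar should appear. A rough two-view measurement put its top face at 185 mm instead of 188 mm. The two sight lines missed each other by about 3 mm, so that measurement is only a loose check.
- **Bottles and slides:** they moved 2.7 pixels or less in the scene camera, which is about the spread of the network's readings. Nothing touched them that I could see.
- **Not explained:** the gripper read about 14 mm on the knob, which is given as 18 mm wide. The grip held throughout.

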